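Load the cleaning bath after a milling run

ROBOT

A 6-joint arm with a two-finger parallel gripper is mounted at the origin on the work surface. World frame = base frame: x ahead of the robot, y to its left, z up, the work surface at z = 0. Lengths are in m, angles in degrees, forces in N, time in s.
With the tool pointing down it reaches from about 0.4 to 0.825 m from the base axis. Payload 7 kg.
Tool frame: the origin (TCP) lies midway between the tips of the shut fingers; the grasp point (between the pads) lies 19 mm behind it (r.grip_depth is the distance from the TCP to the grasp point, in m); z points along the fingers, y is the line along which they close (so a half turn about z gives the same grasp; the last joint's range is limited). The gripper opens to 88 mm and grips with 3 to 60 N. Pads are 19 mm wide; open, the fingers measure 130 mm over their backs; the gripper's body (78 mm by 193 mm) begins 47 mm behind the grasp point.
Start: joints at [-53.623, 20.546, 0.682, 0, -70.136, -16.507], TCP at [0.229, -0.635, 0.227] pointing down, gripper open.
Joint ranges: [-176.03, 176.03], [-82.01, 121.73], [-58.28, 71.71], [-173.87, 95.51], [-174.79, -0.11], [-173.66, 173.66]. Speed limits (degrees/s): [136.94, 136.94, 172.46, 180, 180, 180].

INTERFACE

Orientations are given as [roll, pitch, yaw] about the fixed x, y, z axes, in that order (R = Rz(yaw) Ry(pitch) Rx(roll)).
In Python, from plant import r, capture, close_job, search_frame, outline_of gives the robot as it stands.
- The arm moves only by the shell command python3 -m creep 'ROWS' [FORCE]. ROWS is JSON, a list of rows, each a list of 7 numbers: the finger opening in mm, from 0 to 87.6, then the shift along the world's x, y, z in units of 25 mm (1.0 is 25 mm), then the turn, a rotation vector about the world's x, y, z in degrees. In form: [[hand, x, y, z, ax, ay, az], ...]. A call has 1 to 8 rows; each row shifts and turns the commanded pose from where the row before left it; what a row does not reach is not made up. A row lasts 1/12 s, in which the tool goes at most 41.7 mm and 7.16 degrees, less where a joint would pass 70% of its speed; a pose out of reach is approached as far as the arm can. A call is refused whole if a number of a shift passes 1 or a number of a turn 7.16, either way. A call with a gripper value outside its range is refused whole. The fingers move at their own pace and stop on an object; FORCE is the grip in N (left out, the last holds). Time passes only in rows, so rows that do not move let the fingers close. It gives the time, the measured TCP pose, the force, the opening and the grip force at its end, in the units of the state.
- r.get_state(): the state, without advancing time (a new reading comes with each control period).
- capture(name): name is "scene" or "side" or "wrist"; returns a dict with "frame" (400x640x3 uint8, red, green, blue), "K" (3x3 intrinsics, pixels), "origin" and "rotation" of the camera in the world. Camera axes: x right, y down, z forward; pixel columns grow to the right and rows downward; lengths in m; the calibration is good to about 2 mm. A picture is of the moment at which its call begins. There is no depth.
- close_job(): hands the job in; it is judged then, once.
Trained networks look in a picture, given as the dict that the camera call returned (one of the last four; its "shot" number tells which), for a name from the list of things; names that differ only in an ending like _2 or _b are one class to them, and where a whole thing is asked for, a point or a joint stands for the part that bears it (a point fixed in the world has none). Each returns a list of dicts, best first, with "conf" (0 to 1); they miss things now and then, are a little off and sometimes report something else, mostly with a low value. They report only what shows in the picture. A call takes as long as a camera call. They do not tell look-alikes from the thing itself.
- search_frame(picture, target): "bbox" ([left, top, right, bottom] in pixels, round what is visible of it).
- outline_of(picture, target): "region" (400x640 bool, what is visible of it) and "bbox" ([left, top, right, bottom] in pixels, round what is visible of it).
The state is a dict: "time_s": time; "joints": joint angles; "qd": joint speeds; "joint_torque": joint torques, N m; "tcp_pos": TCP position; "eef_rot": TCP orientation; "contact_force": force on the tool from outside, world axes, zero at the start; "moment": the same for the moment, N m; "gripper_width": finger opening in m; "gripper_force": force on a finger pad.
Only numpy, scipy, OpenCV 4.12 (cv2) and the standard library are available. Lean on these libraries where they do the work, as an engineer would, in place of code of your own. Each camera call takes 0.05 s, during which the arm holds its last target. There are 200 camera calls.

TASK

Load the cleaning bath: slide its cover fully open to the end stop, then take the steel pot, tip it over the bath so that all its grinding balls drop in, and stand the pot upright on its pale blue mat again. Also put every sample cell of the middle length (60 mm) into the bath, leaving the shorter and the longer cell standing where they are and the jar, wrench and bottle alone. Last, slide the cover fully shut over it all.

Things in the scene. Friction and masses are not known exactly. Their poses are not given: they have to be found in the camera images.
- bath: white and steel cleaning bath fixed to the bench: open tank in front, closed housing behind. Origin at bench level under the tank's centre, x towards the housing behind, y across. Walls 8 mm, rim 125 mm high, opening 150 mm along x by 160 mm along y, outside 166 by 188 mm; housing from x = 83 to 260 mm, 118 mm high. The cover slides just above the rim
- bath_in (a point): centre of the tank's inner floor, 15 mm above the bench, 110 mm below the rim; axes as bath
- cover (a joint): travel of the flat grey sliding cover, m: 0 fully shut over the tank, grows as it slides along the bath's +x (away from the robot) to its end stop at 0.155, where the tank is fully open; stays where it is left, needs about 3 N
- cover_grip (a point): top centre of the cover's blue grip bar, which moves with the cover: 80 mm long along the bath's y, 14 mm thick along x, stands 30 mm above the cover plate (plate top 5 mm thick, 132 mm above the bench)
- pot: open conical steel pot: 84 mm wide at the base, 124 mm at the rim, 70 mm tall, wall 3 mm, 0.2 kg, holding the balls; origin at the centre of its underside, z up through its mouth. A straight level black round handle, 18 mm diameter, runs along the pot's -x, 55 to 144 mm from the axis, centre line 58 mm above the base
- pot_handle (a point): point on the handle's centre line to grip, 100 mm from the pot's axis, 58 mm above its base; axes as pot
- potmat: pale blue square mat fixed on the bench, 160 by 160 mm, 3 mm thick, where the pot stands; origin under its centre
- cellmat: white rectangular mat fixed on the bench, 255 mm along its x, 200 mm along y, 3 mm thick, where the sample cells stand; origin under its centre
- ball1: white ceramic grinding ball, 32 mm diameter, at the start in the pot; origin at its centre; two to four of ball1 to ball4 are present
- ball2: white ceramic grinding ball, 32 mm diameter, at the start in the pot; origin at its centre; two to four of ball1 to ball4 are present
- ball3: white ceramic grinding ball, 32 mm diameter, at the start in the pot; origin at its centre; two to four of ball1 to ball4 are present
- ball4: white ceramic grinding ball, 32 mm diameter, at the start in the pot; origin at its centre; two to four of ball1 to ball4 are present
- cell1: upright closed steel sample cell, heavy-based plain cylinder 46 mm diameter, 60 mm long (the middle length), dark band and brass dot on top; origin at the centre of its base, z along its length to the top; two to four of cell1 to cell4 are present
- cell2: upright closed steel sample cell, heavy-based plain cylinder 46 mm diameter, 60 mm long (the middle length), dark band and brass dot on top; origin at the centre of its base, z along its length to the top; two to four of cell1 to cell4 are present
- cell3: upright closed steel sample cell, heavy-based plain cylinder 46 mm diameter, 60 mm long (the middle length), dark band and brass dot on top; origin at the centre of its base, z along its length to the top; two to four of cell1 to cell4 are present
- cell4: upright closed steel sample cell, heavy-based plain cylinder 46 mm diameter, 60 mm long (the middle length), dark band and brass dot on top; origin at the centre of its base, z along its length to the top; two to four of cell1 to cell4 are present
- short1: upright closed steel sample cell, heavy-based plain cylinder 46 mm diameter, 45 mm long (the short kind), dark band and brass dot on top; origin at the centre of its base, z along its length to the top
- long1: upright closed steel sample cell, heavy-based plain cylinder 46 mm diameter, 75 mm long (the long kind), dark band and brass dot on top; origin at the centre of its base, z along its length to the top
- jar: small amber jar with a white lid, 44 mm diameter, 60 mm tall, bystander in front of the bath; origin at its base
- wrench: steel wrench, 180 mm long, lying on the bench, bystander; origin under its middle
- bottle: white bottle, 56 mm diameter, 85 mm tall, red cap, bystander; origin at its base
Not all that is in view belongs to the job. What is shaped like the ball4 but green or pink is not meant.

How it is judged:
By the outcome, as a careful person would: the job done as asked, in the order asked, and still so for the second after the job is handed in, with the robot touching nothing.
Of ball1, ball2, ball3, ball4 only 2 to 4 are there at a start; the rules pass over those that are not, and their reading is None.
Of cell1, cell2, cell3, cell4 only 2 to 4 are there at a start; the rules pass over those that are not, and their reading is None.
At some moment in a run one of cell1, cell2, cell3, cell4 may be knocked a few centimetres aside while the robot is not near it.
It also fails if it takes over 200 s, if anything falls off the work surface, if the arm or the gripper's body presses on something with over 40 N, if the wrist force passes 120 N, or if a joint passes its speed limit or range.

## Working session

There is one attempt and no reset: what is moved stays moved. The work goes in short steps, Python scripts to look and compute and a shell command to move; the robot and the scene stay as the last step left them, time stands still between calls to the robot, and variables do not carry over. Pictures are saved under pics/ and viewed, at most 14 in all, crops included, and the job is handed in when it is done.

```bash
ls; mkdir -p pics; cat > h.py <<'E'
import numpy as np, cv2
from plant import r, capture, close_job, search_frame, outline_of
def px2w(p,uv,z):
    K,o,R=np.array(p["K"]),np.array(p["origin"]),np.array(p["rotation"])
    d=R@np.linalg.inv(K)@np.array([uv[0],uv[1],1.0]); return o+d*(z-o[2])/d[2]
def w2px(p,X):
    K,o,R=np.array(p["K"]),np.array(p["origin"]),np.array(p["rotation"])
    c=K@(R.T@(np.array(X)-o)); return c[:2]/c[2]
def save(n,im): cv2.imwrite(f"pics/{n}.png",cv2.cvtColor(im,cv2.COLOR_RGB2BGR))
E
python3 - <<'E'
from h import *
for n in ("scene","side"):
    p=capture(n); save(n+"0",p["frame"]); print(n,np.round(p["origin"],3),np.round(p["rotation"],3).tolist(),np.round(p["K"],1).tolist())
    for t in ["bath","cover_grip","pot","pot_handle","potmat","cellmat","cell1","short1","long1","jar","bottle","wrench","ball1"]:
        print(t,[(round(d["conf"],2),np.round(d["bbox"]).astype(int).tolist()) for d in search_frame(p,t)[:6]])
print(r.get_state())
E
```

```text
pics
scene [ 1.056 -0.106  0.891] [-146.465, -0.525, 74.56] [[382.9, 0.0, 319.2], [0.0, 382.9, 194.7], [0.0, 0.0, 1.0]]
bath [(0.95, [260, 150, 391, 318])]
cover_grip [(0.66, [268, 162, 359, 240])]
pot [(0.94, [384, 136, 428, 200])]
pot_handle [(0.6, [384, 135, 431, 202])]
potmat [(0.83, [366, 165, 434, 218]), (0.4, [208, 288, 237, 316])]
cellmat [(0.73, [156, 186, 239, 282])]
cell1 [(0.93, [199, 244, 225, 269]), (0.67, [166, 218, 190, 239])]
short1 [(0.58, [205, 185, 228, 209])]
long1 []
jar [(0.8, [280, 149, 294, 169])]
bottle [(0.74, [205, 284, 238, 316])]
wrench [(0.78, [395, 241, 462, 268]), (0.36, [384, 135, 430, 201])]
ball1 [(0.55, [406, 180, 417, 195]), (0.5, [401, 170, 415, 184]), (0.46, [435, 154, 450, 163])]
side [-0.002  0.672  1.046] [-137.371, -0.981, -136.707] [[506.7, 0.0, 312.4], [0.0, 506.7, 195.3], [0.0, 0.0, 1.0]]
bath [(0.7, [225, 130, 378, 262])]
cover_grip []
pot [(0.75, [224, 254, 293, 325])]
pot_handle [(0.93, [227, 253, 294, 323])]
potmat [(0.64, [217, 250, 303, 332])]
cellmat [(0.7, [349, 145, 457, 217]), (0.24, [374, 238, 393, 262])]
cell1 [(0.79, [361, 1
[... 440 characters left out ...]
1, 285])]
{'time_s': 1.4, 'joints': array([-5.36243945e+01,  2.05486493e+01,  6.81567544e-01, -1.05345913e-03,
       -7.01352838e+01, -1.65062279e+01]), 'qd': array([-0.06229978, -0.04424923,  0.05369266,  0.02253818,  0.01855973,
       -0.04560533]), 'joint_torque': array([-3.06846250e-04, -5.82381892e+01,  2.93294853e+01,  7.00246006e+00,
        1.24153448e-02,  1.30964781e-04]), 'tcp_pos': array([ 0.22939008, -0.63480224,  0.22652909]), 'eef_rot': array([ 1.79997450e+02,  2.77809399e-04, -1.60130980e+02]), 'contact_force': array([ 0.21521433,  0.23134222, -1.11844064]), 'moment': array([ 0.0235873 ,  0.02662993, -0.02524506]), 'gripper_force': 0.0, 'gripper_width': 0.08804024623263632}
```

```bash
python3 - <<'E'
s=open('h.py').read().replace('np.array(p["rotation"])','rot(p["rotation"])').replace('def px2w','from scipy.spatial.transform import Rotation as Ro\ndef rot(e): return Ro.from_euler("xyz",e,degrees=True).as_matrix()\ndef px2w',1)
open('h.py','w').write(s)
import cv2
for n in("scene0","side0"):
    im=cv2.imread(f"pics/{n}.png"); c=im[110:350,140:460]; 
    cv2.imwrite(f"pics/{n}c.png",cv2.resize(c,(800,600),interpolation=cv2.INTER_CUBIC))
E
```

```text
(no output)
```

View pics/scene0c.png

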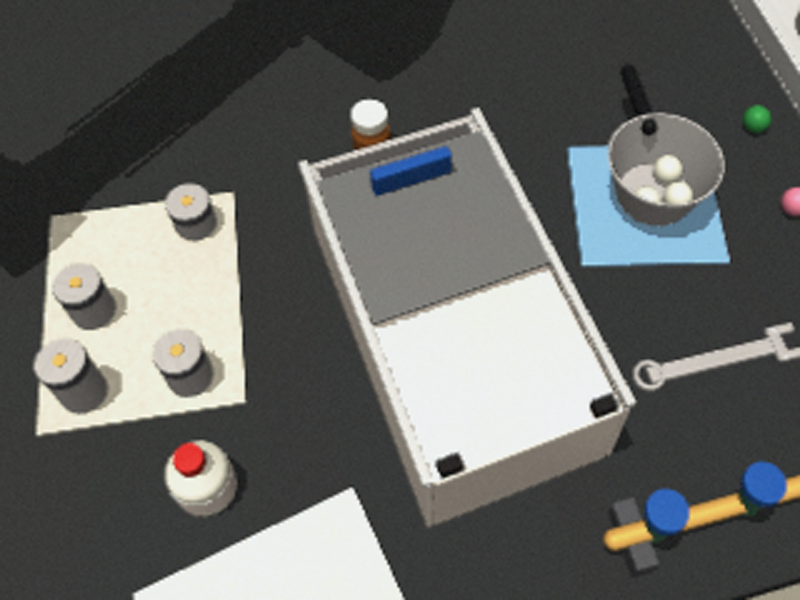

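View pics/side0c.png

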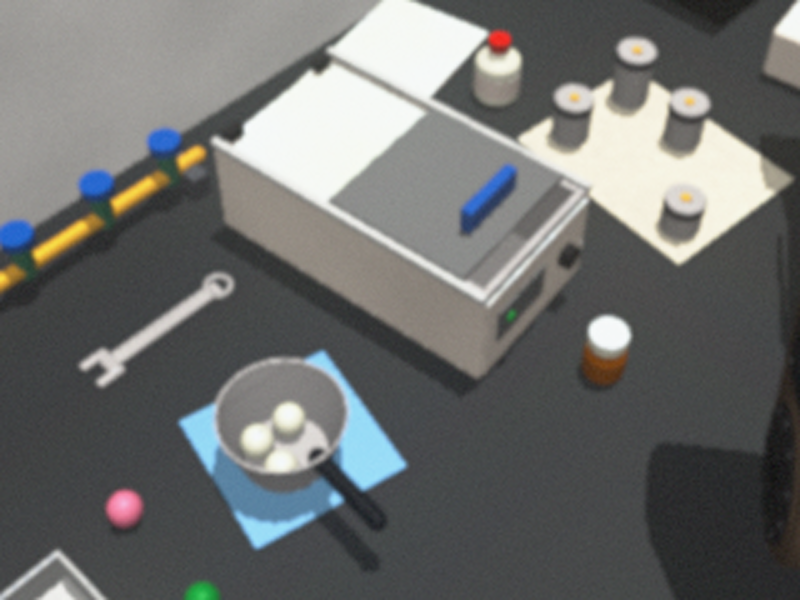

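```bash
python3 - <<'E'
from h import *
s=capture("scene"); d=capture("side")
f=lambda c:(np.array(c)+0.5)/2.5+np.array([140,110])-0.5
def tri(cs,cd):
    A=[];b=[]
    for p,c in((s,cs),(d,cd)):
        o=np.array(p["origin"]); v=px2w(p,f(c),0)-o; v/=np.linalg.norm(v); P=np.eye(3)-np.outer(v,v); A.append(P);b.append(P@o)
    X=np.linalg.lstsq(np.vstack(A),np.hstack(b),rcond=None)[0]
    return np.round(X,4), round(float(np.linalg.norm(A[0]@X-b[0])*2000),1)
for n,a,b in [("short",(187,202),(686,198)),("B",(76,283),(690,103)),("C",(60,360),(637,50)),("D",(177,350),(574,97)),
 ("rimL",(303,165),(590,190)),("rimR",(477,112),(488,300)),("rearR",(632,403),(215,140)),
 ("gripL",(372,183),(514,170)),("gripR",(451,154),(463,217)),("platRL",(376,322),(425,115)),("platRR",(551,265),(332,200)),("potrim c",(665,168),(283,416)),("handleend",(628,70),(378,520)),("handleroot",(649,127),(316,456)),
 ("ball",(668,168),(289,417)),("jar",(369,111),(609,330)),("bottlecap",(189,458),(499,39))]:
    print(n,*tri(a,b))
for n,c in [("mat",(568,147)),("mat",(728,262)),("mat",(582,265))]: print(n,px2w(s,f(c),.003))
for n,c in [("mat",(180,422)),("mat",(322,352)),("mat",(406,465)),("mat",(258,548))]: print(n,px2w(d,f(c),.003))
E
```

```text
short [ 0.4338 -0.2159  0.0488] 3.7
B [ 0.5128 -0.3309  0.0627] 3.1
C [ 0.6029 -0.3452  0.0802] 3.3
D [ 0.6134 -0.2427  0.0657] 2.6
rimL [ 0.4764 -0.0895  0.1256] 2.3
rimR [0.4562 0.093  0.1285] 8.6
rearR [0.7975 0.1306 0.1314] 4.5
gripL [ 0.5338 -0.0329  0.1538] 6.5
gripR [0.5246 0.0491 0.1574] 1.9
platRL [ 0.6684 -0.0558  0.1279] 5.9
platRR [0.6505 0.1069 0.131 ] 8.4
potrim c [0.5333 0.2834 0.064 ] 6.9
handleend [0.394  0.2972 0.0652] 3.1
handleroot [0.4786 0.2898 0.0648] 1.6
ball [0.5313 0.2835 0.0635] 15.2
jar [ 0.3766 -0.0037  0.0656] 2.6
bottlecap [ 0.7289 -0.2414  0.0855] 3.0
mat [0.43915943 0.21723877 0.003     ]
mat [0.63159001 0.33237195 0.003     ]
mat [0.5939274  0.17874392 0.003     ]
mat [0.6308542  0.33007888 0.003     ]
mat [0.59307748 0.17715514 0.003     ]
mat [0.43989021 0.21277352 0.003     ]
mat [0.47605458 0.3664834  0.003     ]
```

```bash
R=
python3 -m creep '[[60,0.444,0.953,0,0,0,2.83],[60,0.444,0.953,0,0,0,2.83],[60,0.444,0.953,0,0,0,2.83],[60,0.444,0.953,0,0,0,2.83],[60,0.444,0.953,0,0,0,2.83],[60,0.444,0.953,0,0,0,2.83],[60,0.444,0.953,0,0,0,2.83],[60,0.444,0.953,0,0,0,2.83]]' 20
python3 -m creep '[[60,0.444,0.953,0,0,0,2.83],[60,0.444,0.953,0,0,0,2.83],[60,0.444,0.953,0,0,0,2.83],[60,0.444,0.953,0,0,0,2.83],[60,0.444,0.953,0,0,0,2.83],[60,0.444,0.953,0,0,0,2.83],[60,0.444,0.953,0,0,0,2.83],[60,0.444,0.953,0,0,0,2.83]]'
python3 -m creep '[[60,0.444,0.953,0,0,0,2.83],[60,0.444,0.953,0,0,0,2.83],[60,0.444,0.953,0,0,0,2.83],[60,0.444,0.953,0,0,0,2.83],[60,0.444,0.953,0,0,0,2.83],[60,0.444,0.953,0,0,0,2.83],[60,0.444,0.953,0,0,0,2.83],[60,0.444,0.953,0,0,0,2.83]]'
```

```text
time_s: 2.17
tcp_pos: [0.3186, -0.4431, 0.2267]
eef_rot: [-180.0, 0.0, -137.4]
contact_force: [0.9, -0.4, -0.7]
gripper_width: 0.0602
gripper_force: 0.0
time_s: 2.83
tcp_pos: [0.4074, -0.2524, 0.2269]
eef_rot: [-180.0, 0.0, -114.7]
contact_force: [-0.3, -0.8, 1.0]
gripper_width: 0.0603
gripper_force: 0.0
time_s: 3.5
tcp_pos: [0.4962, -0.0617, 0.2269]
eef_rot: [-180.0, 0.0, -92.1]
contact_force: [0.0, -0.5, -0.0]
gripper_width: 0.0599
gripper_force: 0.0
```

```bash
python3 -m creep '[[60,0.44,0.93,0,0,0,2.8],[60,0.44,0.93,0,0,0,2.8],[60,0.44,0.93,0,0,0,2.8],[60,0,0,0,0,0,0]]'
python3 - <<'E'
from h import *
p=capture("wrist"); save("w1",p["frame"]); print(p["origin"],p["rotation"])
print([(d["conf"],d["bbox"]) for d in search_frame(p,"cover_grip")])
hsv=cv2.cvtColor(p["frame"],cv2.COLOR_RGB2HSV); m=cv2.inRange(hsv,(105,120,60),(125,255,255))
n,l,st,c=cv2.connectedComponentsWithStats(m); i=1+st[1:,4].argmax()
box=cv2.minAreaRect(np.argwhere(l==i)[:,::-1].astype(np.float32)); print(box)
for q in cv2.boxPoints(box): print(px2w(p,q,.162).round(4))
E
```

```text
time_s: 3.83
tcp_pos: [0.5307, 0.0098, 0.2265]
eef_rot: [-179.9, 0.0, -83.5]
contact_force: [0.0, -0.4, -0.1]
gripper_width: 0.0599
gripper_force: 0.0
[ 0.53884281 -0.0610809   0.3857235 ] [ 1.64577699e+02  1.22267777e-01 -1.73492626e+02]
[(0.71, [172.9, 103.3, 360.5, 285.7])]
((323.5, 206.5), (91.0, 15.0), 90.0)
[ 0.5398 -0.033   0.162 ]
[ 0.5277 -0.0344  0.162 ]
[0.5178 0.0455 0.162 ]
[0.531 0.047 0.162]
```

View pics/w1.png

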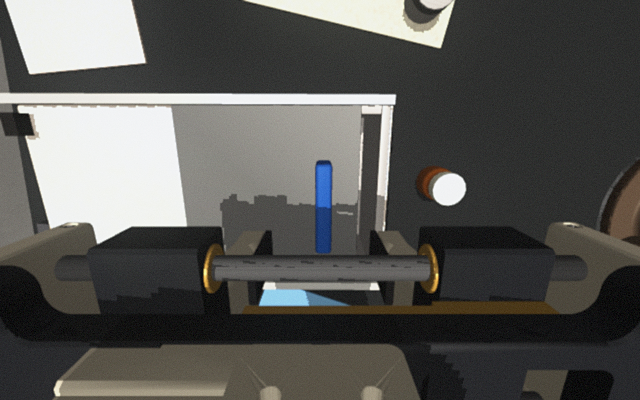

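```bash
python3 -m creep '[[60,-0.06,-0.12,-0.86,0,0,0],[60,0,0,-0.86,0,0,0],[60,0,0,-0.86,0,0,0],[60,0,0,-0.86,0,0,0],[10,0,0,0,0,0,0],[10,0,0,0,0,0,0],[10,0,0,0,0,0,0],[10,0,0,0,0,0,0]]' 25
```

```text
time_s: 4.6
tcp_pos: [0.5282, 0.0037, 0.1422]
eef_rot: [-179.9, 0.0, -83.8]
contact_force: [-0.1, 0.2, 1.7]
gripper_width: 0.0387
gripper_force: 0.0
```

```bash
python3 -m creep '[[10,0,0,0,0,0,0],[10,0,0,0,0,0,0],[10,0,0,0,0,0,0],[10,0,0,0,0,0,0]]'
python3 -m creep '[[10,0.4,0.044,0,0,0,0],[10,0.6,0.066,0,0,0,0],[10,0.6,0.066,0,0,0,0],[10,0.6,0.066,0,0,0,0],[10,0.6,0.066,0,0,0,0],[10,0.4,0.044,0,0,0,0]]'
```

```text
time_s: 4.93
tcp_pos: [0.5279, 0.0039, 0.1412]
eef_rot: [-179.9, 0.0, -83.8]
contact_force: [0.6, -0.3, 3.7]
gripper_width: 0.0137
gripper_force: 25.0
time_s: 5.43
tcp_pos: [0.6085, 0.0128, 0.1412]
eef_rot: [-180.0, -0.0, -83.8]
contact_force: [-3.3, 1.2, 7.7]
gripper_width: 0.0139
gripper_force: 25.0
```

```bash
python3 -m creep '[[10,0.4,0.044,0,0,0,0],[10,0.4,0.044,0,0,0,0],[10,0.3,0.033,0,0,0,0],[10,0.2,0.022,0,0,0,0]]'
python3 -m creep '[[10,0.15,0.017,0,0,0,0],[10,0.15,0.017,0,0,0,0]]'
python3 -m creep '[[10,0.1,0.011,0,0,0,0],[10,0.1,0.011,0,0,0,0]]'
```

```text
time_s: 5.77
tcp_pos: [0.6406, 0.0163, 0.1412]
eef_rot: [-180.0, -0.0, -83.8]
contact_force: [-2.8, 1.2, 7.1]
gripper_width: 0.0139
gripper_force: 25.0
time_s: 5.93
tcp_pos: [0.6476, 0.0171, 0.1412]
eef_rot: [180.0, -0.0, -83.8]
contact_force: [-2.4, 0.4, 4.9]
gripper_width: 0.0139
gripper_force: 25.0
time_s: 6.1
tcp_pos: [0.6525, 0.0176, 0.1412]
eef_rot: [180.0, -0.0, -83.8]
contact_force: [-2.6, 0.5, 5.6]
gripper_width: 0.0142
gripper_force: 25.0
```

```bash
python3 -m creep '[[10,0.12,0.013,0,0,0,0],[10,0.12,0.013,0,0,0,0]]'
python3 -m creep '[[10,0.12,0.013,0,0,0,0],[10,0.12,0.013,0,0,0,0]]'
python3 -m creep '[[10,0.12,0.013,0,0,0,0]]'
```

```text
time_s: 6.27
tcp_pos: [0.6564, 0.018, 0.1411]
eef_rot: [179.8, -0.0, -83.8]
contact_force: [-19.4, 2.4, 17.3]
gripper_width: 0.0139
gripper_force: 25.0
time_s: 6.43
tcp_pos: [0.6564, 0.0179, 0.1409]
eef_rot: [179.1, -0.0, -83.8]
contact_force: [-40.1, 5.9, 32.2]
gripper_width: 0.014
gripper_force: 25.0
time_s: 6.52
tcp_pos: [0.6565, 0.0179, 0.1407]
eef_rot: [178.8, -0.0, -83.9]
contact_force: [-50.5, 5.7, 37.7]
gripper_width: 0.0142
gripper_force: 25.0
```

```bash
python3 -m creep '[[14,-0.2,-0.02,0,0,0,0],[30,-0.22,-0.02,0,0,0,0],[40,0,0,0,0,0,0],[40,0,0,0,0,0,0],[50,0,0,0.9,0,0,0],[60,0,0,1,0,0,0],[60,0,0,1,0,0,0],[60,0,0,1,0,0,0]]'
python3 -m creep '[[60,-0.71,0.94,0.2,0,0,6.57],[60,-0.71,0.94,0,0,0,6.57],[60,-0.71,0.94,0,0,0,6.57],[60,-0.71,0.94,0,0,0,6.57],[60,-0.71,0.94,0,0,0,6.57],[60,-0.71,0.94,0,0,0,6.57]]'
python3 -m creep '[[60,-0.71,0.94,0,0,0,6.57],[60,-0.71,0.94,0,0,0,6.57],[60,-0.71,0.94,0,0,0,6.57],[60,-0.71,0.94,0,0,0,6.57],[60,-0.71,0.94,0,0,0,6.57],[60,-0.71,0.94,0,0,0,6.57],[60,0,0,0,0,0,0]]'
python3 - <<'E'
from h import *
p=capture("wrist"); save("w2",p["frame"])
s=capture("scene"); save("s2",s["frame"][110:350,140:460])
print(r.get_state()["joints"].round(1))
E
```

```text
time_s: 7.18
tcp_pos: [0.6573, 0.0181, 0.2388]
eef_rot: [180.0, -0.0, -83.8]
contact_force: [1.1, 0.5, -0.9]
gripper_width: 0.0548
gripper_force: 0.0
time_s: 7.68
tcp_pos: [0.55, 0.1603, 0.243]
eef_rot: [-180.0, -0.0, -44.1]
contact_force: [0.1, -0.2, 1.2]
gripper_width: 0.06
gripper_force: 0.0
time_s: 8.27
tcp_pos: [0.4423, 0.3037, 0.2431]
eef_rot: [-179.9, -0.0, -4.4]
contact_force: [1.2, 0.3, -0.2]
gripper_width: 0.0602
gripper_force: 0.0
[ 55.2   6.8 -15.4   0.  -67.8  30. ]
```

View pics/w2.png

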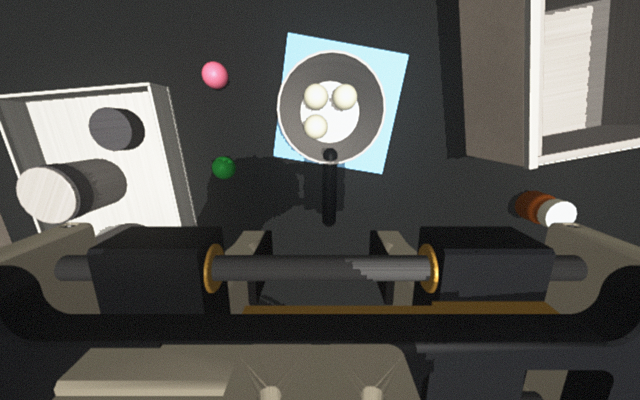

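View pics/s2.png

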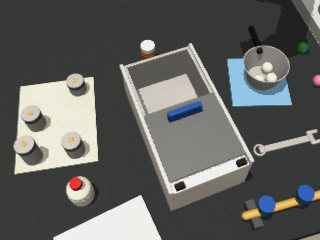

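```bash
python3 - <<'E'
from h import *
p=capture("wrist")
for n,c,z in [("handle tip",(329,225),.061),("handle root",(330,150),.061),("rimL",(277,106),.073),("rimR",(384,106),.073),("rimtop",(330,51),.073),("rimbot",(330,163),.073),("green",(223,167),.016),("pink",(215,75),.016),("trayNear",(195,228),.04),("tray far",(165,85),.04)]: print(n,px2w(p,c,z).round(4))
s=capture("scene")
for n in("bath",): 
    for X in [(0.5023,.0009,.162),(.6564,.018,.162)]: print(w2px(s,X))
E
```

```text
handle tip [0.3889 0.2952 0.061 ]
handle root [0.4857 0.2865 0.061 ]
rimL [0.5408 0.3429 0.073 ]
rimR [0.5305 0.2223 0.073 ]
rimtop [0.5917 0.2789 0.073 ]
rimbot [0.4715 0.288  0.073 ]
green [0.4711 0.437  0.016 ]
pink [0.5898 0.4261 0.016 ]
trayNear [0.3925 0.4825 0.04  ]
tray far [0.5792 0.481  0.04  ]
[297.90084022 166.96185029]
[322.13432535 219.25972108]
```

```bash
python3 -m creep '[[60,0,0.3,-0.75,-5.98,0.52,0],[60,0,0.3,-0.75,-5.98,0.52,0],[60,0,0.3,-0.75,-5.98,0.52,0],[60,0,0.3,-0.75,-5.98,0.52,0],[60,0,0.3,-0.75,-5.98,0.52,0],[60,0,0,0,0,0,0]]'
python3 -m creep '[[60,0,-0.3,-0.52,0,0,0],[60,0,-0.3,-0.52,0,0,0],[60,0,-0.3,-0.52,0,0,0],[60,0,-0.3,-0.52,0,0,0]]'
python3 - <<'E'
from h import *
p=capture("side"); save("d3",cv2.resize(p["frame"][180:360,170:410],(800,600)))
E
```

```text
time_s: 8.97
tcp_pos: [0.4427, 0.337, 0.138]
eef_rot: [148.6, 0.4, -5.0]
contact_force: [-0.2, -1.0, -4.5]
gripper_width: 0.0595
gripper_force: 0.0
time_s: 9.3
tcp_pos: [0.4445, 0.3066, 0.0961]
eef_rot: [150.0, 0.0, -5.1]
contact_force: [-0.9, -0.4, 0.5]
gripper_width: 0.0601
gripper_force: 0.0
```

View pics/d3.png

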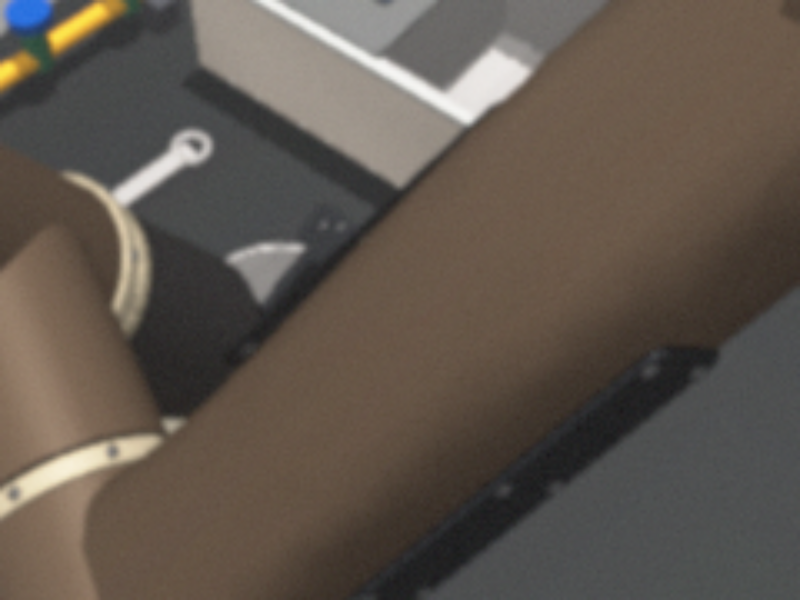

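```bash
python3 -m creep '[[60,-0.03,-0.25,-0.52,0,0,0],[60,-0.03,-0.25,-0.52,0,0,0],[60,-0.03,-0.25,-0.52,0,0,0],[60,-0.03,-0.25,-0.52,0,0,0],[60,0,0,0,0,0,0]]'
python3 - <<'E'
from h import *
p=capture("wrist"); save("w4",p["frame"])
E
```

```text
time_s: 9.77
tcp_pos: [0.4403, 0.2801, 0.0437]
eef_rot: [149.8, 0.1, -5.1]
contact_force: [-0.9, -1.4, -1.0]
gripper_width: 0.0598
gripper_force: 0.0
```

View pics/w4.png

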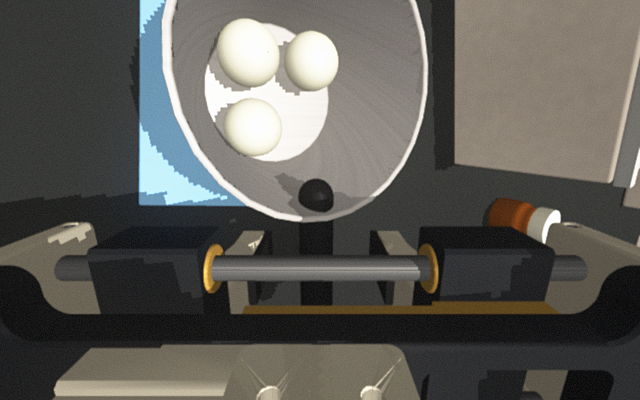

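```bash
python3 -m creep '[[12,0,0,0,0,0,0],[12,0,0,0,0,0,0],[12,0,0,0,0,0,0],[12,0,0,0,0,0,0],[12,0,0,0,0,0,0],[12,0,0,0,0,0,0],[12,0,0,0,0,0,0],[12,0,0,0,0,0,0]]' 55
python3 -m creep '[[12,0,0,0.1,0,0,0],[12,0,0,0.2,0,0,0],[12,0,0,0.2,0,0,0],[12,0,0,0.2,0,0,0]]'
```

```text
time_s: 10.48
tcp_pos: [0.4408, 0.2828, 0.0454]
eef_rot: [150.0, -0.0, -5.0]
contact_force: [-1.2, -0.4, 0.3]
gripper_width: 0.0166
gripper_force: 55.0
time_s: 10.82
tcp_pos: [0.4407, 0.2826, 0.0632]
eef_rot: [150.0, 0.0, -5.0]
contact_force: [0.5, -0.1, -2.5]
gripper_width: 0.0165
gripper_force: 55.0
```

```bash
python3 -m creep '[[12,0,0,0.5,0,0,0],[12,0,0,0.9,0,0,0],[12,0,0,1,0,0,0],[12,0,0,1,0,0,0],[12,0,0,1,0,0,0],[12,0,0,1,0,0,0],[12,0,0,0.9,0,0,0],[12,0,0,0.5,0,0,0]]'
python3 -m creep '[[12,0.05,-0.3,0,0,0,0],[12,0.05,-0.6,0,0,0,0],[12,0.05,-0.7,0,0,0,0],[12,0.05,-0.7,0,0,0,0],[12,0.05,-0.7,0,0,0,0],[12,0.05,-0.7,0,0,0,0],[12,0.05,-0.7,0,0,0,0],[12,0.05,-0.7,0,0,0,0]]'
python3 -m creep '[[12,0.05,-0.7,0,0,0,0],[12,0.05,-0.7,0,0,0,0],[12,0.05,-0.7,0,0,0,0],[12,0.05,-0.7,0,0,0,0],[12,0.05,-0.7,0,0,0,0],[12,0.05,-0.7,0,0,0,0],[12,0.05,-0.5,0,0,0,0],[12,0,-0.2,0,0,0,0]]'
python3 - <<'E'
from h import *
p=capture("wrist"); save("w5",p["frame"]); print(r.get_state()["joints"].round(1))
E
```

```text
time_s: 11.48
tcp_pos: [0.4412, 0.2831, 0.2364]
eef_rot: [150.2, -0.1, -5.0]
contact_force: [0.0, 0.2, -2.0]
gripper_width: 0.0165
gripper_force: 55.0
time_s: 12.15
tcp_pos: [0.4501, 0.1532, 0.2316]
eef_rot: [149.9, 0.1, -5.0]
contact_force: [-0.1, -0.6, -3.0]
gripper_width: 0.0166
gripper_force: 55.0
time_s: 12.82
tcp_pos: [0.4592, 0.0304, 0.2328]
eef_rot: [150.0, 0.0, -5.1]
contact_force: [-0.2, -0.4, -3.5]
gripper_width: 0.0164
gripper_force: 55.0
[ 44.9   8.3 -29.5  19.3 -76.9  31.5]
```

View pics/w5.png

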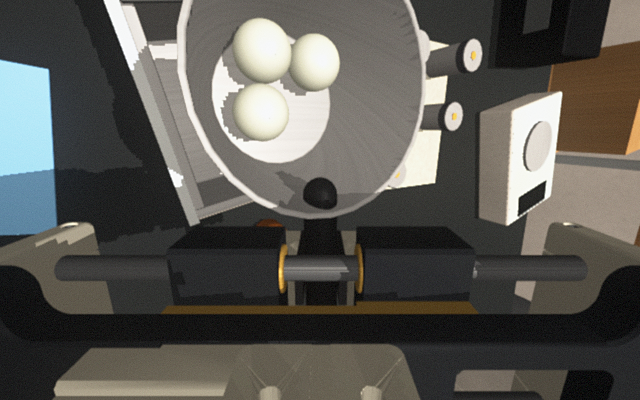

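```bash
python3 -m creep '[[12,0,0.06,-0.03,5,-0.44,0],[12,0,0.06,-0.03,6,-0.52,0],[12,0,0.07,-0.02,6,-0.52,0],[12,0,0.08,-0.01,6,-0.52,0],[12,0,0.08,0,6,-0.52,0],[12,0,0.08,0,6,-0.52,0],[12,0,0.08,0.01,6,-0.52,0],[12,0,0.08,0.02,6,-0.52,0]]'
python3 - <<'E'
from h import *
print(r.get_state()["joints"].round(1),r.get_state()["moment"])
p=capture("scene"); save("s6",cv2.resize(p["frame"][60:340,200:500],(600,560)))
E
```

```text
time_s: 13.53
tcp_pos: [0.46, 0.0479, 0.2326]
eef_rot: [-162.6, -0.2, -4.9]
contact_force: [-0.3, -0.7, -4.4]
gripper_width: 0.0169
gripper_force: 55.0
[ 15.5  -0.3 -19.4 -17.9 -65.6  76.3] [-1.7200161   0.89257197  0.04578851]
```

View pics/s6.png

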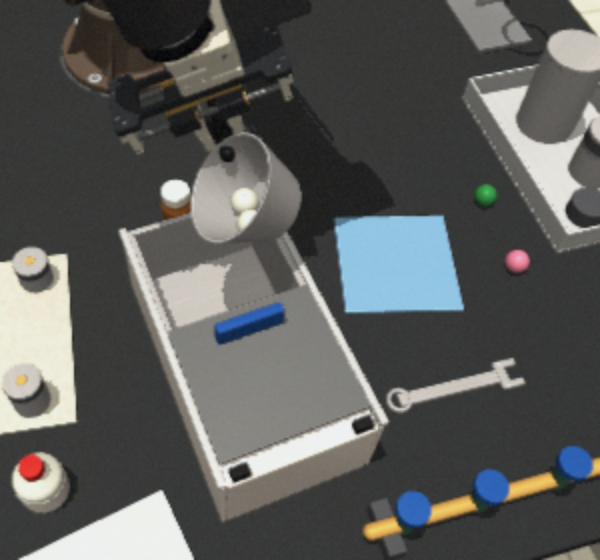

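```bash
python3 -m creep '[[12,0,0.05,0.02,4,-0.35,0],[12,0,0.05,0.02,4,-0.35,0],[12,0,0.05,0.02,4,-0.35,0],[12,0,0.05,0.02,4,-0.35,0],[12,0,0.05,0.03,3,-0.26,0],[12,0,0.05,0.03,3,-0.26,0],[12,0,0.05,0.03,3,-0.26,0],[12,0,0.05,0.03,3,-0.26,0]]'
python3 -m creep '[[12,0,0.04,0.03,3,-0.26,0],[12,0,0.04,0.03,3,-0.26,0],[12,0,0.04,0.03,3,-0.26,0],[12,0,0.04,0.03,3,-0.26,0],[12,0,0.04,0.03,3,-0.26,0],[12,0,0.04,0.03,3,-0.26,0],[12,0,0.03,0.03,3,-0.26,0],[12,0,0.03,0.03,3,-0.26,0]]'
python3 -m creep '[[12,0,0.03,0.04,5,-0.44,0],[12,0,0.03,0.04,5,-0.44,0],[12,0,0.02,0.04,5,-0.44,0],[12,0,0.02,0.04,5,-0.44,0],[12,0,0,0,0,0,0]]'
python3 - <<'E'
from h import *
print(r.get_state()["joints"].round(1))
p=capture("scene"); save("s7",cv2.resize(p["frame"][60:340,200:500],(600,560)))
E
```

```text
time_s: 14.25
tcp_pos: [0.4595, 0.0568, 0.2361]
eef_rot: [-134.7, 0.0, -4.9]
contact_force: [-0.2, 0.2, -3.6]
gripper_width: 0.017
gripper_force: 55.0
time_s: 14.92
tcp_pos: [0.4595, 0.0643, 0.2418]
eef_rot: [-110.6, 0.1, -4.9]
contact_force: [0.6, 0.5, -2.5]
gripper_width: 0.0162
gripper_force: 55.0
time_s: 15.33
tcp_pos: [0.459, 0.067, 0.2427]
eef_rot: [-90.2, 0.6, -5.0]
contact_force: [-1.1, 0.2, -3.7]
gripper_width: 0.0166
gripper_force: 55.1
[ -29.5   33.1  -12.4  -71.8 -106.7  137.7]
```

View pics/s7.png

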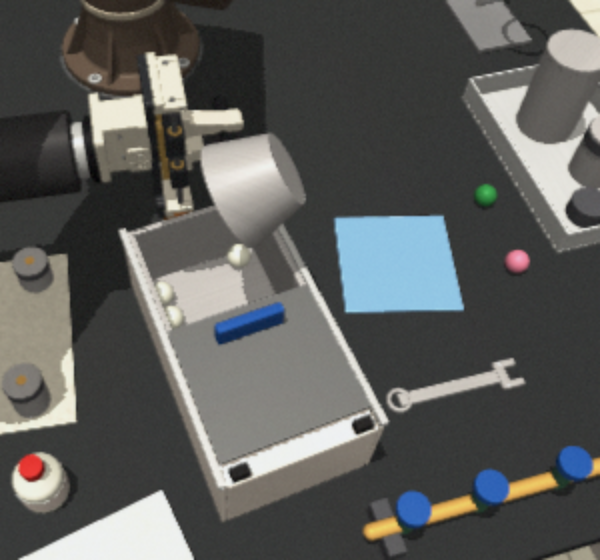

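```bash

python3 -m creep '[[12,0,-0.03,0,-6,0.52,0],[12,0,-0.03,0,-6,0.52,0],[12,0,-0.06,0,-6,0.52,0],[12,0,-0.06,0,-6,0.52,0],[12,0,-0.07,0,-6,0.52,0],[12,0,-0.07,0,-6,0.52,0],[12,0,-0.07,0,-6,0.52,0]]'
python3 -m creep '[[12,0,-0.08,0,-6,0.52,0],[12,0,-0.08,0,-6,0.52,0],[12,0,-0.08,-0.03,-6,0.52,0],[12,0,-0.08,-0.04,-6,0.52,0],[12,0,-0.08,-0.04,-6,0.52,0],[12,0,-0.08,-0.04,-6,0.52,0],[12,0,-0.08,-0.05,-6,0.52,0]]'
python3 -m creep '[[12,0,-0.08,-0.05,-6,0.52,0],[12,0,-0.08,-0.05,-6,0.52,0],[12,0,-0.08,-0.05,-6,0.52,0],[12,0,-0.08,-0.05,-6,0.52,0],[12,0,-0.08,0,-6,0.52,0],[12,0,-0.08,0,-6,0.52,0],[12,0,0,0,0,0,0]]'
```

```text
time_s: 15.97
tcp_pos: [0.4608, 0.0563, 0.2495]
eef_rot: [-133.2, -0.5, -5.1]
contact_force: [0.2, -0.2, -4.5]
gripper_width: 0.0166
gripper_force: 55.0
time_s: 16.55
tcp_pos: [0.4612, 0.0446, 0.2457]
eef_rot: [-174.9, -0.7, -4.9]
contact_force: [-0.9, -0.8, -3.1]
gripper_width: 0.0168
gripper_force: 55.0
time_s: 17.13
tcp_pos: [0.4604, 0.0339, 0.2367]
eef_rot: [148.7, -0.2, -4.7]
contact_force: [-0.5, -0.8, -3.2]
gripper_width: 0.0171
gripper_force: 55.0
```

```bash

python3 -m creep '[[12,-0.05,0.4,0,0,0,0],[12,-0.06,0.8,0,0,0,0],[12,-0.06,0.8,0,0,0,0],[12,-0.06,0.8,0,0,0,0],[12,-0.06,0.8,0,0,0,0],[12,-0.06,0.8,0,0,0,0],[12,-0.06,0.8,0,0,0,0]]'
python3 -m creep '[[12,-0.06,0.8,0,0,0,0],[12,-0.06,0.8,0,0,0,0],[12,-0.06,0.8,0,0,0,0],[12,-0.06,0.8,0,0,0,0],[12,-0.06,0.8,0,0,0,0],[12,-0.06,0.8,0,0,0,0],[12,0,0.4,0,0,0,0],[12,0,0,0,0,0,0]]'
python3 -m creep '[[12,0,0,-0.7,0,0,0],[12,0,0,-1,0,0,0],[12,0,0,-1,0,0,0],[12,0,0,-1,0,0,0],[12,0,0,-1,0,0,0],[12,0,0,-0.8,0,0,0],[12,0,0,0,0,0,0]]'
python3 - <<'E'
from h import *
p=capture("scene"); save("s8",cv2.resize(p["frame"][100:250,330:530],(800,600)))
E
```

```text
time_s: 17.72
tcp_pos: [0.4497, 0.1638, 0.2381]
eef_rot: [149.4, -0.2, -5.0]
contact_force: [-0.3, -0.5, -1.6]
gripper_width: 0.0167
gripper_force: 55.0
time_s: 18.38
tcp_pos: [0.4407, 0.2944, 0.2375]
eef_rot: [149.3, -0.1, -4.9]
contact_force: [-0.6, -0.6, -1.4]
gripper_width: 0.0163
gripper_force: 55.0
time_s: 18.97
tcp_pos: [0.4392, 0.2899, 0.0965]
eef_rot: [148.9, 0.1, -5.0]
contact_force: [-0.1, -2.0, -1.9]
gripper_width: 0.0165
gripper_force: 55.0
```

View pics/s8.png

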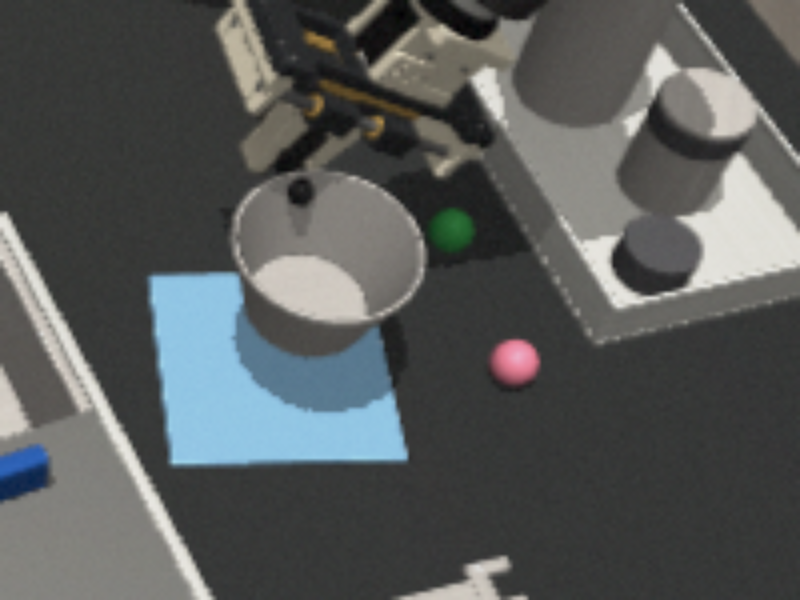

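```bash

python3 -m creep '[[12,0.03,-0.2,-0.5,1,0,0],[12,0.03,-0.2,-0.5,0,0,0],[12,0,-0.2,-0.4,0,0,0],[12,0,0,-0.3,0,0,0],[12,0,0,-0.1,0,0,0],[12,0,0,0,0,0,0]]'
python3 -m creep '[[12,0,0,-0.08,0,0,0],[12,0,0,-0.08,0,0,0],[12,0,0,0,0,0,0]]'
```

```text
time_s: 19.52
tcp_pos: [0.442, 0.2769, 0.054]
eef_rot: [150.0, 0.1, -4.9]
contact_force: [-0.1, -0.4, -2.0]
gripper_width: 0.0168
gripper_force: 55.0
time_s: 19.77
tcp_pos: [0.4418, 0.277, 0.0498]
eef_rot: [150.0, 0.1, -4.9]
contact_force: [0.2, 1.1, -2.1]
gripper_width: 0.0165
gripper_force: 55.0
```

```bash

python3 -m creep '[[12,0,0,-0.08,0,0,0],[12,0,0,-0.08,0,0,0],[12,0,0,0,0,0,0]]'
python3 -m creep '[[12,0,0,-0.04,0,0,0],[12,0,0,0,0,0,0]]'
```

```text
time_s: 20.02
tcp_pos: [0.4417, 0.2766, 0.0456]
eef_rot: [150.0, 0.1, -4.9]
contact_force: [-0.3, 0.6, -1.0]
gripper_width: 0.0165
gripper_force: 55.0
time_s: 20.18
tcp_pos: [0.4418, 0.2766, 0.0453]
eef_rot: [149.9, 0.1, -4.9]
contact_force: [-2.4, 0.2, 3.6]
gripper_width: 0.0165
gripper_force: 55.0
```

```bash

python3 -m creep '[[30,0,0,0,0,0,0],[45,0,0,0,0,0,0],[60,0,0,0,0,0,0],[60,0,0,0,0,0,0],[60,0,0,0,0,0,0],[60,0,0,0,0,0,0],[60,0,0,0,0,0,0]]'
python3 -m creep '[[60,0,0.25,0.43,0,0,0],[60,0,0.4,0.69,0,0,0],[60,0,0.4,0.69,0,0,0],[60,0,0.4,0.69,0,0,0],[60,0,0.4,0.69,0,0,0],[60,0,0.4,0.69,0,0,0],[60,0,0.2,0.9,0,0,0],[60,0,0,0.9,0,0,0]]'
python3 -m creep '[[85,0,-0.8,0.3,6,-0.5,0],[85,0,-0.8,0,6,-0.5,0],[85,0,-0.8,0,6,-0.5,0],[85,0,-0.8,0,6,-0.5,0],[85,0,-0.8,0,6,-0.5,0],[85,0,-0.8,0,0,0,0],[85,0,-0.8,0,0,0,0],[85,0,-0.8,0,0,0,0]]'
python3 - <<'E'
from h import *
for n in ("scene","side"):
    p=capture(n); save("z"+n,p["frame"])
    for t in ["pot","cell1","short1","long1","jar","potmat"]:
        print(n,t,[(round(d["conf"],2),np.round(d["bbox"]).astype(int).tolist()) for d in search_frame(p,t)[:5]])
print(r.get_state()["joints"].round(1))
a=cv2.imread("pics/zscene.png")[130:330,150:450]; cv2.imwrite("pics/z1.png",cv2.resize(a,(800,533)))
E
```

```text
time_s: 20.77
tcp_pos: [0.4418, 0.2766, 0.0448]
eef_rot: [150.0, 0.1, -4.9]
contact_force: [-0.7, -0.3, 0.0]
gripper_width: 0.0568
gripper_force: 0.0
time_s: 21.43
tcp_pos: [0.4417, 0.3387, 0.1874]
eef_rot: [150.0, 0.1, -4.9]
contact_force: [-0.5, 0.9, 0.0]
gripper_width: 0.0603
gripper_force: 0.0
time_s: 22.1
tcp_pos: [0.4416, 0.1764, 0.1951]
eef_rot: [-179.8, 0.1, -4.9]
contact_force: [0.3, -1.1, -0.7]
gripper_width: 0.0851
gripper_force: 0.0
scene pot [(0.9, [383, 137, 425, 201]), (0.6, [155, 185, 240, 285])]
scene cell1 [(0.98, [213, 248, 238, 272]), (0.82, [164, 217, 186, 240])]
scene short1 [(0.69, [205, 184, 224, 208]), (0.19, [288, 202, 385, 292])]
scene long1 [(0.74, [153, 243, 181, 277]), (0.53, [383, 137, 426, 202])]
scene jar [(0.61, [212, 246, 240, 273])]
scene potmat [(0.64, [364, 170, 431, 216])]
side pot [(0.85, [225, 251, 294, 323])]
side cell1 []
side short1 [(0.87, [403, 181, 422, 204])]
side long1 []
side jar [(0.83, [372, 238, 394, 263]), (0.4, [212, 253, 302, 329]), (0.26, [172, 221, 233, 261])]
side potmat []
[ 45.6   3.1 -26.2  -0.2 -60.8  39.7]
```

View pics/z1.png

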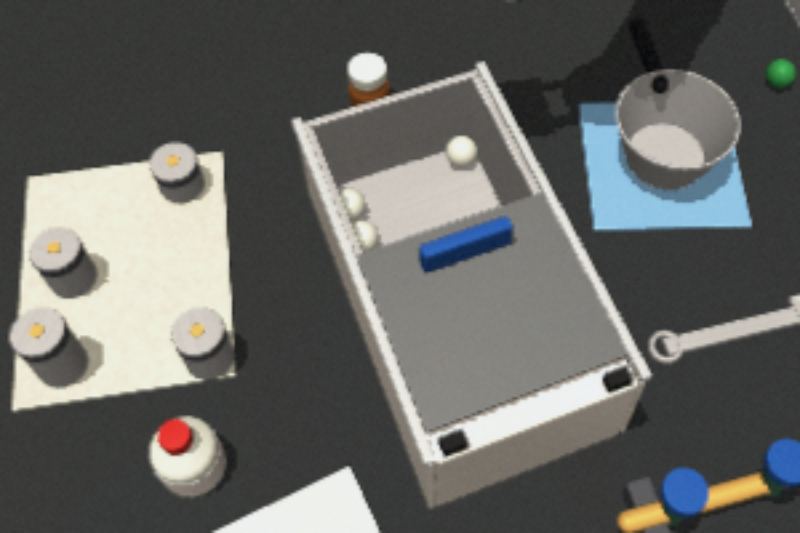

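```bash
python3 - <<'E'
from h import *
s=capture("scene"); d=capture("side")
f=lambda c:np.array(c)/2.667+np.array([150,130])
c0=np.array([.549,.010]); a=np.radians(6.3); ex=np.array([np.cos(a),np.sin(a)]); ey=np.array([-ex[1],ex[0]])
for n,c,z in [("B",(54,248),.063),("D",(197,331),.063),("C",(37,331),.078),("short",(173,161),.048)]:
    X=px2w(s,f(c),z); print(n,X.round(4), "side px",w2px(d,X).round(1))
for c in [(461,151),(352,202),(363,237)]:
    X=px2w(s,f(c),.031); v=X[:2]-c0; print("ball",X.round(3),round(v@ex,3),round(v@ey,3))
fr=d["frame"]; hsv=cv2.cvtColor(fr,cv2.COLOR_RGB2HSV); m=cv2.inRange(hsv,(12,110,120),(28,255,255))
n,l,st,ce=cv2.connectedComponentsWithStats(m); print([ (ce[i].round(1).tolist(),int(st[i,4])) for i in range(1,n) if st[i,4]>2])
E
```

```text
B [ 0.5145 -0.3292  0.063 ] side px [414.4 151.1]
D [ 0.6325 -0.2132  0.063 ] side px [357.2 151.2]
C [ 0.604  -0.3441  0.078 ] side px [393.4 130.6]
short [ 0.4346 -0.2135  0.048 ] side px [412.7 189.7]
ball [0.486 0.07  0.031] -0.056 0.066
ball [ 0.517 -0.051  0.031] -0.038 -0.057
ball [ 0.559 -0.049  0.031] 0.004 -0.06
[([566.1, 9.5], 1410), ([604.8, 124.8], 444), ([576.1, 130.3], 7), ([575.4, 135.0], 7), ([215.9, 172.6], 86), ([194.9, 186.4], 183), ([414.0, 188.5], 6), ([165.9, 205.2], 232), ([134.9, 225.2], 225), ([109.2, 241.9], 129), ([381.8, 254.0], 61)]
```

```bash

python3 -m creep '[[85,0.475,-0.975,0,0,0,0],[85,0.475,-0.975,0,0,0,0],[85,0.475,-0.975,0,0,0,0],[85,0.475,-0.975,0,0,0,0],[85,0.475,-0.975,0,0,0,0],[85,0.475,-0.975,0,0,0,0],[85,0.475,-0.975,0,0,0,0],[85,0.475,-0.975,0,0,0,0]]'
python3 -m creep '[[85,0.475,-0.975,0,0,0,0],[85,0.475,-0.975,0,0,0,0],[85,0.475,-0.975,0,0,0,0],[85,0.475,-0.975,0,0,0,0],[85,0.475,-0.975,0,0,0,0],[85,0.475,-0.975,0,0,0,0],[85,0.475,-0.975,0,0,0,0],[85,0.475,-0.975,0,0,0,0]]'
python3 -m creep '[[85,0,0,-0.5,0,0,0],[85,0,0,-1,0,0,0],[85,0,0,-1,0,0,0],[85,0,0,-0.6,0,0,0],[85,0,0,0,0,0,0]]'
python3 - <<'E'
from h import *
p=capture("wrist"); save("w9",p["frame"])
for X in [(.632,-.2135,.063),(.5135,-.33,.063)]: print(w2px(p,X))
print(r.get_state()["joints"].round(1))
E
```

```text
time_s: 23.57
tcp_pos: [0.5373, -0.0184, 0.1944]
eef_rot: [-179.9, 0.1, -4.9]
contact_force: [0.2, 0.6, 0.2]
gripper_width: 0.0849
gripper_force: 0.0
time_s: 24.23
tcp_pos: [0.6323, -0.2134, 0.1941]
eef_rot: [-179.9, 0.2, -4.9]
contact_force: [0.4, 0.3, 0.7]
gripper_width: 0.0849
gripper_force: 0.0
time_s: 24.65
tcp_pos: [0.6294, -0.2118, 0.1125]
eef_rot: [-179.9, 0.5, -4.9]
contact_force: [0.1, -0.6, -0.6]
gripper_width: 0.0851
gripper_force: 0.0
[322.61022113 214.88834562]
[462.51686974 328.92165403]
[ -1.9  24.7  -8.3  -0.1 -57.4  87.1]
```

View pics/w9.png

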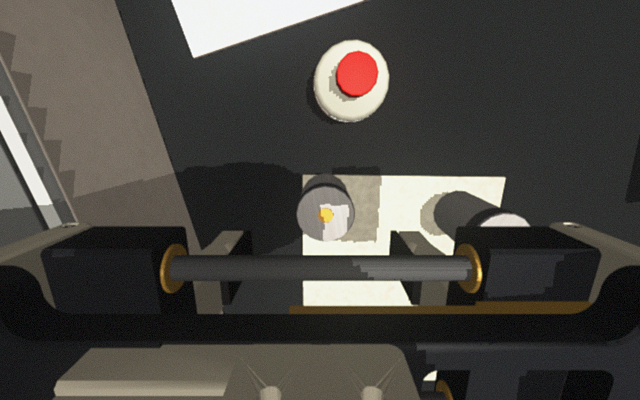

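```bash

python3 -m creep '[[85,0.03,-0.03,-0.8,0,0,0],[85,0,0,-0.9,0,0,0],[85,0,0,-0.8,0,0,0],[85,0,0,-0.5,0,0,0],[85,0,0,0,0,0,0]]'
python3 -m creep '[[40,0,0,0,0,0,0],[40,0,0,0,0,0,0],[40,0,0,0,0,0,0],[40,0,0,0,0,0,0],[40,0,0,0,0,0,0],[40,0,0,0,0,0,0],[40,0,0,0,0,0,0]]' 35
```

```text
time_s: 25.12
tcp_pos: [0.6315, -0.2126, 0.0401]
eef_rot: [-179.9, 0.3, -4.9]
contact_force: [-1.6, 0.3, 0.0]
gripper_width: 0.0853
gripper_force: 0.0
time_s: 25.7
tcp_pos: [0.6329, -0.2134, 0.0426]
eef_rot: [-180.0, 0.1, -4.9]
contact_force: [0.7, -1.4, 2.7]
gripper_width: 0.0455
gripper_force: 35.0
```

```bash

python3 -m creep '[[40,0,0,0.2,0,0,0],[40,0,0,0.6,0,0,0],[40,0,0,1,0,0,0],[40,0,0,1,0,0,0],[40,0,0,1,0,0,0],[40,0,0,1,0,0,0],[40,0,0,1,0,0,0],[40,0,0,0.5,0,0,0]]' 45
python3 -m creep '[[40,-0.3,0.4,0,0,0,1.1],[40,-0.3,0.9,0,0,0,1.1],[40,-0.3,0.9,0,0,0,1.1],[40,-0.3,0.9,0,0,0,1.1],[40,-0.2,0.9,0,0,0,1.1],[40,-0.2,0.9,0,0,0,1.1],[40,-0.2,0.9,0,0,0,1.1],[40,-0.1,0.9,0,0,0,1.1]]'
python3 -m creep '[[40,0,0.9,0,0,0,1.1],[40,0,0.9,0,0,0,1.1],[40,0,0.7,0,0,0,0],[40,0,0.3,0,0,0,0],[40,0,0,0,0,0,0]]'
```

```text
time_s: 26.37
tcp_pos: [0.6332, -0.2128, 0.2027]
eef_rot: [-179.9, -0.0, -4.9]
contact_force: [0.3, -0.6, -2.0]
gripper_width: 0.0448
gripper_force: 45.0
time_s: 27.03
tcp_pos: [0.5831, -0.044, 0.1984]
eef_rot: [-179.9, 0.3, 4.0]
contact_force: [-0.9, 0.2, -3.4]
gripper_width: 0.0453
gripper_force: 45.0
time_s: 27.45
tcp_pos: [0.5842, 0.0263, 0.1985]
eef_rot: [-179.9, 0.2, 6.2]
contact_force: [0.1, -0.2, -3.0]
gripper_width: 0.0452
gripper_force: 45.0
```

```bash

python3 -m creep '[[40,0,0,-0.5,0,0,0],[40,0,0,-0.9,0,0,0],[40,0,0,-0.9,0,0,0],[40,0,0,-0.9,0,0,0],[40,0,0,-0.8,0,0,0],[40,0,0,-0.5,0,0,0],[40,0,0,-0.2,0,0,0],[40,0,0,0,0,0,0]]'
```

```text
time_s: 28.12
tcp_pos: [0.5838, 0.0237, 0.0802]
eef_rot: [-179.9, 0.3, 6.1]
contact_force: [0.4, 0.3, -2.1]
gripper_width: 0.0452
gripper_force: 45.0
```

```bash

python3 -m creep '[[50,0,0,0,0,0,0],[58,0,0,0,0,0,0],[60,0,0,0,0,0,0],[60,0,0,0,0,0,0],[60,0,0,0.4,0,0,0],[60,0,0,0.9,0,0,0],[60,0,0,1,0,0,0],[60,0,0,1,0,0,0]]'
python3 -m creep '[[60,-0.2,-0.5,0.9,0,0,0],[85,-0.2,-0.98,0.5,0,0,0],[85,-0.2,-0.98,0,0,0,0],[85,-0.2,-0.98,0,0,0,0],[85,-0.2,-0.98,0,0,0,0],[85,-0.2,-0.98,0,0,0,0],[85,-0.2,-0.98,0,0,0,0],[85,-0.2,-0.98,0,0,0,0]]'
python3 -m creep '[[85,-0.2,-0.98,0,0,0,0],[85,-0.2,-0.98,0,0,0,0],[85,-0.2,-0.98,0,0,0,0],[85,-0.2,-0.98,0,0,0,0],[85,-0.2,-0.98,0,0,0,0],[85,-0.2,-0.98,0,0,0,0],[85,-0.2,-0.98,0,0,0,0],[85,0,0,0,0,0,0]]'
python3 - <<'E'
from h import *
p=capture("wrist"); s=capture("scene"); save("s10",s["frame"]); save("w10",p["frame"])
print(r.get_state()["tcp_pos"],w2px(p,(.5135,-.33,.063)))
hsv=cv2.cvtColor(p["frame"],cv2.COLOR_RGB2HSV); m=cv2.inRange(hsv,(12,110,120),(28,255,255))
n,l,st,ce=cv2.connectedComponentsWithStats(m)
for i in range(1,n):
    if st[i,4]>4: print(ce[i].round(1),st[i,4],px2w(p,ce[i],.063).round(4))
for t in ["cell1","long1","short1","ball1"]: print(t,[(round(d["conf"],2),np.round(d["bbox"]).astype(int).tolist()) for d in search_frame(s,t)[:6]])
E
```

```text
time_s: 28.78
tcp_pos: [0.585, 0.0246, 0.1663]
eef_rot: [-179.9, 0.1, 6.1]
contact_force: [1.3, 0.8, -0.5]
gripper_width: 0.0601
gripper_force: 0.0
time_s: 29.45
tcp_pos: [0.5448, -0.1605, 0.2008]
eef_rot: [-179.9, 0.1, 6.1]
contact_force: [0.2, -0.6, -0.9]
gripper_width: 0.0848
gripper_force: 0.0
time_s: 30.12
tcp_pos: [0.5092, -0.3342, 0.2004]
eef_rot: [-180.0, 0.1, 6.0]
contact_force: [0.1, 0.3, 0.8]
gripper_width: 0.0849
gripper_force: 0.0
[ 0.50973946 -0.33170524  0.20018917] [317.31905423 188.57772204]
[318.8 188. ] 81 [ 0.5143 -0.3316  0.063 ]
[214.8 237.8] 16 [ 0.4429 -0.2179  0.063 ]
[478.1 272.2] 118 [ 0.4316 -0.5322  0.063 ]
[162.5 273.5] 95 [ 0.3898 -0.1554  0.063 ]
cell1 [(0.71, [278, 149, 295, 169]), (0.62, [163, 218, 189, 239]), (0.59, [306, 205, 330, 216])]
long1 [(0.89, [152, 243, 184, 275])]
short1 [(0.74, [206, 184, 228, 209]), (0.41, [155, 185, 239, 281])]
ball1 [(0.62, [278, 201, 285, 212]), (0.57, [317, 179, 328, 193]), (0.57, [454, 188, 462, 197]), (0.55, [286, 213, 294, 222]), (0.51, [437, 154, 448, 163])]
```

```bash

python3 -m creep '[[85,0.18,0,-0.6,0,0,0],[85,0,0,-1,0,0,0],[85,0,0,-1,0,0,0],[85,0,0,-1,0,0,0],[85,0,0,-1,0,0,0],[85,0,0,-0.9,0,0,0],[85,0,0,-0.6,0,0,0],[85,0,0,-0.3,0,0,0]]'
python3 -m creep '[[40,0,0,0,0,0,0],[40,0,0,0,0,0,0],[40,0,0,0,0,0,0],[40,0,0,0,0,0,0],[40,0,0,0,0,0,0],[40,0,0,0,0,0,0],[40,0,0,0,0,0,0]]' 45
python3 -m creep '[[40,0,0,0.2,0,0,0],[40,0,0,0.6,0,0,0],[40,0,0,1,0,0,0],[40,0,0,1,0,0,0],[40,0,0,1,0,0,0],[40,0,0,1,0,0,0],[40,0,0,1,0,0,0],[40,0,0,0.5,0,0,0]]'
```

```text
time_s: 31.08
tcp_pos: [0.5137, -0.3296, 0.0372]
eef_rot: [-179.8, 0.3, 6.2]
contact_force: [-0.9, 0.2, 0.7]
gripper_width: 0.0851
gripper_force: 0.0
time_s: 31.67
tcp_pos: [0.515, -0.3311, 0.04]
eef_rot: [-180.0, 0.1, 6.1]
contact_force: [0.6, -0.0, 2.2]
gripper_width: 0.0451
gripper_force: 45.0
time_s: 32.33
tcp_pos: [0.5152, -0.3313, 0.2004]
eef_rot: [180.0, -0.0, 6.1]
contact_force: [0.7, 0.4, -2.8]
gripper_width: 0.0453
gripper_force: 45.0
```

```bash
python3 - <<'E'
from h import *
s=capture("scene"); hsv=cv2.cvtColor(s["frame"],cv2.COLOR_RGB2HSV); m=cv2.inRange(hsv,(12,90,100),(28,255,255))
n,l,st,ce=cv2.connectedComponentsWithStats(m)
print("expect",w2px(s,(.5853,.0271,.075)))
for i in range(1,n):
    if 270<ce[i][0]<360 and 180<ce[i][1]<230: print(ce[i].round(1),st[i,4],px2w(s,ce[i],.075).round(4))
E
python3 -m creep '[[40,0.02,0.4,0,0,0,0],[40,0.02,0.9,0,0,0,0],[40,0.02,0.9,0,0,0,0],[40,0.02,0.9,0,0,0,0],[40,0.02,0.9,0,0,0,0],[40,0.02,0.9,0,0,0,0],[40,0.02,0.9,0,0,0,0],[40,0.02,0.9,0,0,0,0]]'
python3 -m creep '[[40,0,0.9,0,0,0,0],[40,0,0.9,0,0,0,0],[40,0,0.9,0,0,0,0],[40,0,0.9,0,0,0,0],[40,0,0.9,0,0,0,0],[40,0,0.9,0,0,0,0],[40,0,0.7,0,0,0,0],[40,0,0.34,0,0,0,0]]'
python3 -m creep '[[40,0,0.9,0,0,0,0],[40,0,0.3,0,0,0,0]]' >/dev/null; true
```

```text
expect [317.38276331 211.88480811]
[316.9 211.4] 17 [0.5837 0.0263 0.075 ]
time_s: 33.05
tcp_pos: [0.5172, -0.1617, 0.1952]
eef_rot: [-179.9, 0.3, 6.1]
contact_force: [-0.8, 1.2, -2.8]
gripper_width: 0.0448
gripper_force: 45.0
time_s: 33.72
tcp_pos: [0.5174, -0.0004, 0.1954]
eef_rot: [-179.9, 0.3, 6.2]
contact_force: [-0.3, 0.2, -2.5]
gripper_width: 0.045
gripper_force: 45.0
```

```bash
python3 -m creep '[[40,0,0,0,0,0,0],[40,0,0,0,0,0,0]]'
```

```text
time_s: 34.05
tcp_pos: [0.518, 0.0276, 0.1961]
eef_rot: [-179.9, 0.2, 6.2]
contact_force: [-1.0, -1.0, -3.2]
gripper_width: 0.0453
gripper_force: 45.0
```

```bash

python3 -m creep '[[40,0,-0.3,-0.5,0,0,0],[40,0,0,-0.9,0,0,0],[40,0,0,-0.9,0,0,0],[40,0,0,-0.9,0,0,0],[40,0,0,-0.8,0,0,0],[40,0,0,-0.5,0,0,0],[40,0,0,-0.1,0,0,0],[40,0,0,0,0,0,0]]'
python3 -m creep '[[50,0,0,0,0,0,0],[58,0,0,0,0,0,0],[60,0,0,0,0,0,0],[60,0,0,0,0,0,0],[60,0,0,0.4,0,0,0],[60,0,0,0.9,0,0,0],[60,0,0,1,0,0,0],[60,0,0,1,0,0,0]]'
python3 -m creep '[[60,0,-0.9,0.9,0,0,0],[60,0,-0.9,0,0,0,0],[60,0,-0.9,0,0,0,0],[60,0,-0.9,0,0,0,0],[60,0,-0.9,0,0,0,0],[60,0,-0.9,0,0,0,0]]'
python3 - <<'E'
from h import *
s=capture("scene"); save("s12",cv2.resize(s["frame"][130:330,150:450],(800,533)))
hsv=cv2.cvtColor(s["frame"],cv2.COLOR_RGB2HSV); m=cv2.inRange(hsv,(12,90,100),(28,255,255))
n,l,st,ce=cv2.connectedComponentsWithStats(m)
for i in range(1,n):
    if 140<ce[i][0]<360 and 170<ce[i][1]<270: print(ce[i].round(1),st[i,4],px2w(s,ce[i],.075).round(4))
for t in ["ball1","cell1","pot","jar"]: print(t,[(round(d["conf"],2),np.round(d["bbox"]).astype(int).tolist()) for d in search_frame(s,t)[:6]])
E
```

```text
time_s: 34.72
tcp_pos: [0.5178, 0.0191, 0.0809]
eef_rot: [-180.0, 0.3, 6.1]
contact_force: [0.3, 0.3, -1.4]
gripper_width: 0.0454
gripper_force: 45.0
time_s: 35.38
tcp_pos: [0.5184, 0.0201, 0.1662]
eef_rot: [-179.9, 0.1, 6.1]
contact_force: [0.6, 1.2, -1.2]
gripper_width: 0.0602
gripper_force: 0.0
time_s: 35.88
tcp_pos: [0.5186, -0.1158, 0.1883]
eef_rot: [-179.9, 0.1, 6.2]
contact_force: [1.3, -0.0, 0.3]
gripper_width: 0.0598
gripper_force: 0.0
[218. 174.] 1 [ 0.4042 -0.1958  0.075 ]
[214.4 189.6] 13 [ 0.4518 -0.211   0.075 ]
[308.4 190.4] 13 [0.517  0.0217 0.075 ]
[316.9 211.4] 17 [0.5837 0.0263 0.075 ]
[163.  253.6] 19 [ 0.6006 -0.3469  0.075 ]
ball1 [(0.65, [318, 177, 328, 194]), (0.52, [279, 200, 288, 211]), (0.45, [435, 153, 448, 161]), (0.42, [452, 186, 466, 196]), (0.34, [206, 286, 238, 317])]
cell1 [(0.59, [260, 152, 394, 321]), (0.51, [306, 205, 325, 216])]
pot [(0.83, [382, 135, 427, 203])]
jar [(0.5, [277, 153, 296, 170]), (0.31, [259, 152, 395, 323])]
```

View pics/s12.png

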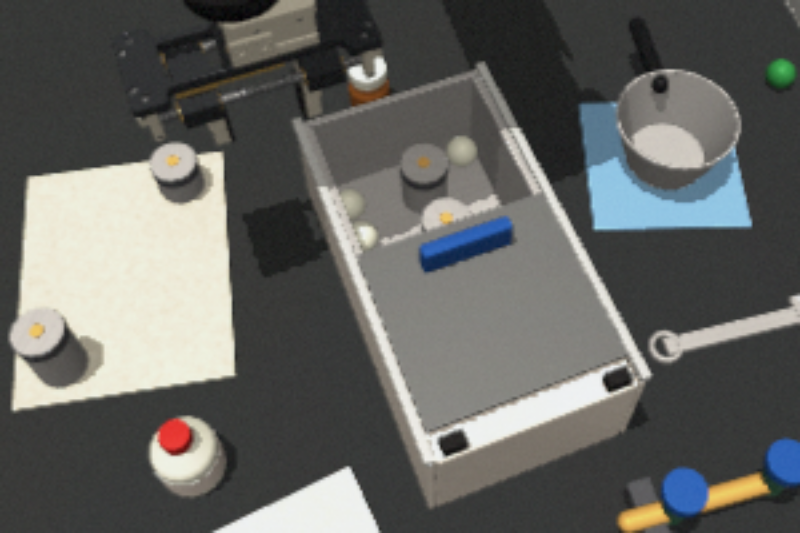

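```bash

python3 -m creep '[[60,0.39,0.38,0.1,0,0,-6.43],[60,0.39,0.38,0.1,0,0,-6.43],[60,0.39,0.38,0,0,0,-6.43],[60,0.39,0.38,0,0,0,-6.43],[60,0.39,0.38,0,0,0,-6.43],[60,0.39,0.38,0,0,0,-6.43],[60,0.39,0.38,0,0,0,-6.43]]' 25
python3 -m creep '[[60,0.39,0.38,0,0,0,-6.43],[60,0.39,0.38,0,0,0,-6.43],[60,0.39,0.38,0,0,0,-6.43],[60,0.39,0.38,0,0,0,-6.43],[60,0.39,0.38,0,0,0,-6.43],[60,0.39,0.38,0,0,0,-6.43],[60,0.39,0.38,0,0,0,-6.43],[60,0,0,0,0,0,0]]'
```

```text
time_s: 36.72
tcp_pos: [0.5873, -0.0467, 0.1923]
eef_rot: [-179.9, 0.1, -39.1]
contact_force: [-0.4, 0.0, 0.6]
gripper_width: 0.0597
gripper_force: 0.0
time_s: 37.38
tcp_pos: [0.6563, 0.0207, 0.1918]
eef_rot: [-179.9, 0.2, -84.1]
contact_force: [-0.2, -0.2, 0.9]
gripper_width: 0.0604
gripper_force: 0.0
```

```bash

python3 -m creep '[[60,0,0,-0.7,0,0,0.3],[60,0,0,-0.8,0,0,0],[60,0,0,-0.5,0,0,0],[40,0,0,0,0,0,0],[20,0,0,0,0,0,0],[10,0,0,0,0,0,0],[10,0,0,0,0,0,0],[10,0,0,0,0,0,0]]'
python3 -m creep '[[10,0,0,0,0,0,0],[10,0,0,0,0,0,0],[10,0,0,0,0,0,0],[10,0,0,0,0,0,0]]'
python3 -m creep '[[10,-0.4,-0.044,0,0,0,0],[10,-0.8,-0.088,0,0,0,0],[10,-0.8,-0.088,0,0,0,0],[10,-0.8,-0.088,0,0,0,0],[10,-0.8,-0.088,0,0,0,0],[10,-0.8,-0.088,0,0,0,0],[10,-0.6,-0.066,0,0,0,0],[10,-0.3,-0.033,0,0,0,0]]'
```

```text
time_s: 38.05
tcp_pos: [0.6556, 0.0184, 0.1431]
eef_rot: [-179.8, 0.2, -83.6]
contact_force: [-0.9, 0.3, 0.7]
gripper_width: 0.0322
gripper_force: 0.0
time_s: 38.38
tcp_pos: [0.6554, 0.0182, 0.1423]
eef_rot: [-179.9, 0.2, -83.6]
contact_force: [0.2, -0.2, 1.8]
gripper_width: 0.0138
gripper_force: 25.0
time_s: 39.05
tcp_pos: [0.5214, 0.0034, 0.1422]
eef_rot: [-179.8, 0.2, -83.6]
contact_force: [1.8, -1.4, -1.9]
gripper_width: 0.0137
gripper_force: 25.0
```

Travelled ~135 mm of 155; creep to the front stop.

```bash

python3 -m creep '[[10,-0.25,-0.028,0,0,0,0],[10,-0.2,-0.022,0,0,0,0],[10,-0.15,-0.017,0,0,0,0]]'
python3 -m creep '[[10,-0.12,-0.013,0,0,0,0],[10,-0.12,-0.013,0,0,0,0]]'
python3 -m creep '[[10,-0.12,-0.013,0,0,0,0]]'
python3 -m creep '[[10,-0.12,-0.013,0,0,0,0]]'
```

```text
time_s: 39.3
tcp_pos: [0.508, 0.0019, 0.1422]
eef_rot: [-179.8, 0.1, -83.6]
contact_force: [3.6, -1.4, 2.3]
gripper_width: 0.0139
gripper_force: 25.0
time_s: 39.47
tcp_pos: [0.5022, 0.0013, 0.1422]
eef_rot: [-179.9, 0.1, -83.6]
contact_force: [2.9, -0.8, 4.4]
gripper_width: 0.0138
gripper_force: 25.0
time_s: 39.55
tcp_pos: [0.5021, 0.0014, 0.1423]
eef_rot: [-179.5, 0.1, -83.5]
contact_force: [27.6, -7.6, -20.6]
gripper_width: 0.014
gripper_force: 25.0
time_s: 39.63
tcp_pos: [0.5021, 0.0014, 0.1424]
eef_rot: [-179.2, 0.1, -83.5]
contact_force: [41.4, -11.2, -33.2]
gripper_width: 0.0136
gripper_force: 25.0
```

```bash

python3 -m creep '[[13,0.2,0.022,0,0,0,0],[25,0,0,0,0,0,0],[40,0,0,0,0,0,0],[40,0,0,0,0,0,0],[40,0,0,0.4,0,0,0],[50,0,0,0.9,0,0,0],[50,0,0,1,0,0,0],[50,0,0,1,0,0,0]]'
python3 -m creep '[[60,-0.4,-0.6,0.8,0,0,0],[60,-0.4,-0.9,0.5,0,0,0],[60,-0.4,-0.9,0,0,0,0],[60,0,-0.9,0,0,0,0],[60,0,-0.9,0,0,0,0],[60,0,-0.9,0,0,0,0],[60,0,-0.9,0,0,0,0],[60,0,0,0,0,0,0]]'
python3 - <<'E'
from h import *
s=capture("scene"); save("s13",s["frame"])
hsv=cv2.cvtColor(s["frame"],cv2.COLOR_RGB2HSV); m=cv2.inRange(hsv,(105,120,60),(125,255,255))
n,l,st,c=cv2.connectedComponentsWithStats(m)
for i in range(1,n):
    if st[i,4]>80 and c[i][0]<370: print(c[i].round(1),st[i,4])
print("expect shut",w2px(s,(.5021,.0010,.155)), "6mm open",w2px(s,(.508,.0017,.155)))
for t in ["pot","short1","long1","jar","cell1","ball1"]: print(t,[(round(d["conf"],2),np.round(d["bbox"]).astype(int).tolist()) for d in search_frame(s,t)[:4]])
E
```

```text
time_s: 40.3
tcp_pos: [0.4997, 0.001, 0.2256]
eef_rot: [-180.0, 0.1, -83.6]
contact_force: [0.4, -0.2, -0.7]
gripper_width: 0.0493
gripper_force: 0.0
time_s: 40.97
tcp_pos: [0.4697, -0.1513, 0.2573]
eef_rot: [-180.0, 0.1, -83.7]
contact_force: [-0.1, -0.1, 0.0]
gripper_width: 0.0599
gripper_force: 0.0
[300.  169.5] 340
expect shut [298.02972518 168.66707722] 6mm open [298.89364092 170.49276326]
pot [(0.68, [383, 135, 426, 202])]
short1 [(0.75, [206, 183, 226, 207])]
long1 [(0.66, [206, 183, 228, 210]), (0.56, [155, 243, 182, 279]), (0.16, [154, 187, 242, 285])]
jar [(0.63, [278, 152, 295, 168]), (0.56, [264, 153, 394, 321])]
cell1 [(0.74, [260, 151, 396, 320]), (0.5, [381, 136, 427, 203])]
ball1 [(0.67, [438, 156, 449, 163]), (0.43, [453, 185, 462, 195])]
```

```bash
python3 -c "
from plant import close_job
print(close_job())"
```

```text
the job is handed in; nothing more can be done
None
```

The job is handed in: the bath holds the three balls and both 60 mm cells, and its cover was slid to the end stop and then fully shut. The pot stands empty and upright on its mat, and the short and long cells and the bystanders were left alone.

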